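# Try the air-cushion machine's cover, free its catch if it holds, and hold it open

## Robot

A 6-joint arm with a two-finger parallel gripper is mounted at the origin on the work surface. World frame = base frame: x ahead of the robot, y to its left, z up, the work surface at z = 0. Lengths are in mm, angles in degrees, forces in N, time in s.
With the tool pointing down it reaches from about 325 to 750 mm from the base axis. Payload 7.6 kg.
Tool frame: the origin (TCP) lies midway between the tips of the shut fingers; the grasp point (between the pads) lies 19 mm behind it; z points along the fingers, y is the line along which they close (so a half turn about z gives the same grasp; the last joint's range is limited). The gripper opens to 85 mm and grips with 20 to 120 N. Pads are 22 mm wide; open, the fingers measure 114 mm over their backs; the gripper's body (76 mm by 85 mm) begins 54 mm behind the grasp point. The pads swing forward as they close: fully open they stand 13 mm farther back than shut.
Start: joints at [61.576, 2.991, 80.254, -0, 96.75, -4.028], TCP at [216.838, 478.15, 231.323] pointing down, gripper open.
Joint ranges: [-166.34, 166.34], [-52.06, 124.39], [6.96, 135.62], [-60.46, 240.46], [14.63, 156.25], [-167.68, 167.68]. Speed limits (degrees/s): [147.25, 147.25, 172.46, 180, 180, 180].

## Interface

Orientations are given as a 3x3 rotation matrix whose columns are the frame's x, y, z axes.
In Python, from workcell import readout, optics, robot gives the robot as it stands. The module is installed in compiled form; this text tells all that it offers.
- The arm moves only by the shell command python3 -m crank 'ROWS'. ROWS is a JSON object whose one key "moves" holds a list of rows, each an object with "linear": the shift along the tool's x, y, z in m, a list of three; "delta_rot": the turn, a rotation vector about the tool's x, y, z in degrees, a list of three; "claw": the opening, from 0 (shut) to 1 (fully open). A call has exactly 8 rows; each row shifts and turns the commanded pose from where the row before left it, along the tool's axes as they then stand; what a row does not reach is not made up. A row lasts 1/8 s, in which the tool goes at most 62.5 mm and 10.7 degrees, less where a joint would pass 70% of its speed; a pose out of reach is approached as far as the arm can. A call is refused whole if a number of a shift passes 0.0625 or a number of a turn 10.7, either way. A call with a gripper value outside its range is refused whole. The fingers move at their own pace and stop on an object; the grip force is fixed at half the most. Time passes only in rows, so rows that do not move let the fingers close, or fill a call up. It gives the time, the measured TCP pose, the force, the opening and the grip force at its end, in the units of the state.
- readout.get_state(): the state, without advancing time (a new reading comes with each control period).
- optics.get_image(name): name is "scene" or "top"; returns a dict with "img" (480x640x3 uint8, blue, green, red), "camera_matrix" (3x3 intrinsics, pixels), "R" (3x3) and "t" (3): a world point X has camera coordinates R X + t. Camera axes: x right, y down, z forward; pixel columns grow to the right and rows downward; lengths in mm; the calibration is good to about 2 mm. A picture is of the moment at which its call begins. There is no depth.
- robot.job_done(): hands the job in; it is judged then, once.
The state is a dict: "clock": time; "joint_pos": joint angles; "qd": joint speeds; "tau": joint torques, N m; "ee_pos": TCP position; "orientation": TCP orientation; "contact_force": force on the tool from outside, world axes, zero at the start; "ft_torque": the same for the moment, N m; "finger_gap": finger opening in mm; "grasp_force": force on a finger pad.
Only numpy, scipy, OpenCV 4.12 (cv2) and the standard library are available. Lean on these libraries where they do the work, as an engineer would, in place of code of your own. Each camera call takes 0.05 s, during which the arm holds its last target. There are 200 camera calls.

## Task

A packer needs to get at the sealing drums of the air-cushion machine: take the black knob on its blue cover and tug gently upwards to find out whether the cover is caught. If it comes up, just lift it; if it is caught, do not wrench it but twist the knob anticlockwise bit by bit until the cover comes free, then lift it. Raise the cover to about 45 degrees and finish still holding it open in the gripper, as it has no stay and falls shut, leaving the other things on the bench where they are.

Things in the scene. Friction and masses are not known exactly. Their poses are not given: they have to be found in the camera images.
- machine: grey air-cushion machine fixed to the bench, 340 mm deep (x), 300 mm wide (y); origin: centre of its underside, x from front (robot's side) to back, z up. The blue cover tops its front part, 121 mm high; behind x = +50 mm the housing is 170 mm high. A film roll 160 mm across sticks out of the housing's left side: y 150 to 304, x 20 to 180, up to 178 mm high
- cover_panel: blue hinged cover plate with the knob, together about 0.5 kg (varies), 220 mm deep, 300 mm wide, 4 mm thick, a 22 mm lip down its front edge; origin on the hinge line at mid-width; shut it covers x = -224 to -4 mm of its own frame, top face at z = 4 mm; its axes are the machine's when shut and turn with it about y
- cover_hinge (a point): middle of the hinge line at the cover's far edge, fixed to the machine, 117 mm above the bench; the hinge line runs along the machine's y axis
- knob_top (a point): centre of the top of the black round ribbed knob, 184 mm in front of the hinge line, 153 mm above the bench when shut; moves with the cover, does not turn with the knob. The knob is 34 mm in diameter, 28 mm tall, and stands 1 mm above a steel washer 48 mm across and 3 mm thick on the cover; take it by its sides from above. It turns stiffly (grip it with about 35 N), has no stops, stays as left
- keeper: hidden steel strip under the cover, below the knob; origin: middle of its slot, 94 mm above the bench. The knob's T-head passes the slot only in line with it; the round knob does not show which. A caught cover comes free after 0 to 70 degrees of anticlockwise turning (seen from above), stays free for some 35 degrees more, then is caught again: turn about 10 degrees at a time and tug after each
- cover (a joint): opening angle of the cover in rad: 0 shut, growing as its front edge rises, up to 1.45. At the start it may be free or caught. Caught, it has 3 mm of play at the knob (0.016 rad, up to 0.027 under a firm pull), then stops hard; free, it swings up against its weight alone, about 3 N at the knob, and falls shut when let go
- tape_roll: bystander: roll of brown tape lying on top of the machine's housing, 92 mm across, 48 mm high, origin under its centre
- marker: bystander: white and blue marker pen 130 mm long lying on top of the machine's housing, origin under its middle
- tape_dispenser: bystander: red bench tape dispenser 150 x 56 mm, 97 mm high, left of the machine, origin under its middle
- parcel: bystander: small closed brown carton 180 x 120 x 70 mm, right of the machine, origin under its middle
- note_pad: bystander: yellow block of notes 76 x 76 x 30 mm, front left on the bench, origin under its middle
- scanner: bystander: yellow and black hand scanner on its dock, 100 x 62 mm, 55 mm high, front right on the bench, origin under its middle
- cleaner: bystander: white cleaner bottle 62 mm across, 190 mm high, left on the bench, origin under its middle

How it is judged (in metres and radians):
On the way:
1. the cover is tugged: its catch takes a pull of more than 2 N, or the cover comes up by more than 0.03 rad ((contact force between cover_panel and keeper above 2 N or value of joint cover above 0.03 rad)), for 0.02 s.
At the end, for the whole second after the job is handed in: the cover stands still at 0.6 to 1.0 rad (34 to 57 degrees), carried by the gripper's fingers on the cover or its knob (contact force above 0.5 N), and every bystander is within 30 mm of where it started (value of joint cover between 0.6 and 1 rad and velocity of joint cover between -0.05 and 0.05 rad/s and contact force between the fingers and cover_panel above 0.5 N and distance of each of tape_roll, marker, tape_dispenser, parcel, note_pad, scanner, cleaner from where it was at the start of the episode below 0.03 m); the arm keeps its last pose, push and grip.
It fails at once if the caught cover is wrenched: more than 60 N on its catch (contact force between cover_panel and keeper above 60 N).
It fails at once if a bystander is moved by more than 30 mm (distance of any of tape_roll, marker, tape_dispenser, parcel, note_pad, scanner, cleaner from where it was at the start of the episode above 0.03 m).
It fails at once if a bystander is tipped over (angle between any of tape_roll, marker, tape_dispenser, parcel, note_pad, scanner, cleaner's own z axis and vertical above 0.5 rad).
It also fails if it takes over 72 s, if anything falls off the work surface, if the arm or the gripper's body presses on something with over 40 N, if the wrist force passes 120 N, or if a joint passes its speed limit or range.

## Working session

There is one attempt and no reset: what is moved stays moved. The work goes in short steps, Python scripts to look and compute and a shell command to move; the robot and the scene stay as the last step left them, time stands still between calls to the robot, and variables do not carry over. Pictures are saved under pics/ and viewed, at most 10 in all, crops included, and the job is handed in when it is done.

```bash
mkdir -p pics
python3 - <<'E'
from workcell import readout, optics
import cv2,json
print(readout.get_state())
for n in("scene","top"):
    d=optics.get_image(n); cv2.imwrite(f"pics/{n}0.png",d["img"]); print(n,d["camera_matrix"],d["R"],d["t"])
E
```

```text
{'clock': 0.0, 'joint_pos': array([ 6.15744958e+01,  3.02798260e+00,  8.03129474e+01,  1.83426101e-05,
        9.67501227e+01, -4.02788022e+00]), 'qd': array([ 0.0133361 ,  0.001224  ,  0.07532906,  0.02244594, -0.1055504 ,
       -0.04919474]), 'tau': array([ 2.14359711e-04, -3.81663322e+01, -3.60189199e+01, -1.07467451e-04,
        6.21846761e-03, -7.28346492e-06]), 'ee_pos': array([216.69457463, 477.86082557, 230.46608953]), 'orientation': array([[-9.10700764e-01,  4.13066030e-01, -7.56749283e-04],
       [ 4.13066708e-01,  9.10699699e-01, -1.39742280e-03],
       [ 1.11943454e-04, -1.58522195e-03, -9.99998737e-01]]), 'contact_force': array([ 0.24209568,  0.26746898, -0.13686156]), 'ft_torque': array([-0.02286097,  0.03563824, -0.03660269]), 'grasp_force': 0.0, 'finger_gap': 85.61133885017547}
scene [[549.57871291   0.         311.3135504 ]
 [  0.         549.57871291 243.77243388]
 [  0.           0.           1.        ]] [[ 0.70563152  0.70829209 -0.02016137]
 [ 0.42031897 -0.44130784 -0.79282997]
 [-0.57045256  0.55097161 -0.60910932]] [-417.8176712  -113.84441704 1796.43826177]
top [[578.32457082   0.         330.54193109]
 [  0.         578.32457082 251.5653225 ]
 [  0.           0.           1.        ]] [[ 5.39227997e-04 -9.99904857e-01  1.37835514e-02]
 [-9.96439151e-01 -1.69939357e-03 -8.42978683e-02]
 [ 8.43132716e-02 -1.36890144e-02 -9.96345263e-01]] [  18.55057747  603.03014694 1709.56770125]
```

View pics/scene0.png

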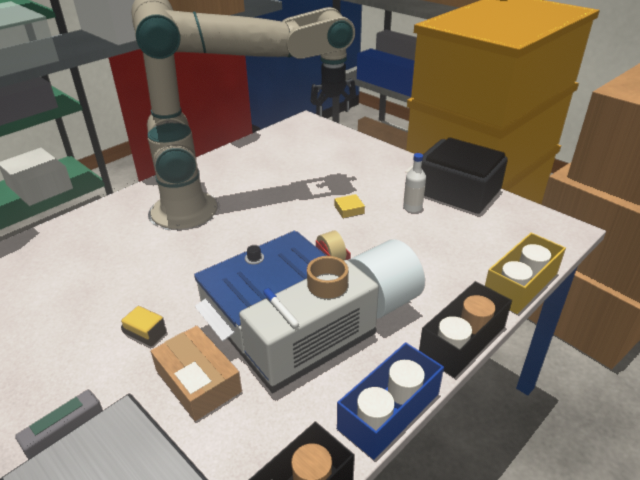

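View pics/top0.png

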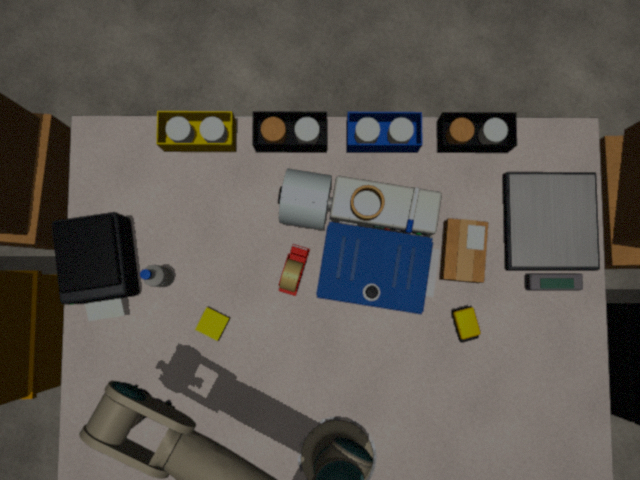

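The scene view shows the black knob at about (254,250). In the top view it is at (372,292), with the blue cover's corners near (329,222), (433,237), (423,312) and (317,297). I'll refine these and triangulate.

```bash
cat > h.py <<'E'
import numpy as np,cv2
from workcell import readout,optics
def P(d): return d["camera_matrix"]@np.c_[d["R"],d["t"]]
def proj(d,X):
    p=P(d)@np.r_[X,1]; return p[:2]/p[2]
def plane(d,px,z):
    r=d["R"].T@np.linalg.solve(d["camera_matrix"],[px[0],px[1],1]); c=-d["R"].T@d["t"]
    return c+r*(z-c[2])/r[2]
def tri(a,pa,b,pb):
    X=cv2.triangulatePoints(P(a),P(b),np.float64(pa).reshape(2,1),np.float64(pb).reshape(2,1))[:,0]; return X[:3]/X[3]
E
python3 - <<'E'
from h import *
s=optics.get_image("scene");t=optics.get_image("top")
c=np.hstack([cv2.resize(s["img"][235:275,234:274],(400,400),interpolation=cv2.INTER_CUBIC),cv2.resize(t["img"][272:312,352:392],(400,400),interpolation=cv2.INTER_CUBIC)])
cv2.imwrite("pics/k.png",c)
h=cv2.cvtColor(t["img"],cv2.COLOR_BGR2HSV)
m=cv2.inRange(h,(100,120,50),(125,255,255)); m[:, :300]=0; m[:205]=0;m[330:]=0;m[:,450:]=0
m=cv2.morphologyEx(m,cv2.MORPH_CLOSE,np.ones((5,5)))
m=cv2.morphologyEx(m,cv2.MORPH_OPEN,np.ones((9,9)))
k=max(cv2.findContours(m,0,2)[0],key=cv2.contourArea)
b=cv2.boxPoints(cv2.minAreaRect(k));print(b)
B=[plane(t,p,121) for p in b];print(np.round(B))
for i in range(4):
    v=B[(i+1)%4]-B[i];print(np.linalg.norm(v),np.degrees(np.arctan2(v[1],v[0])))
print(plane(t,(372,292),153),tri(s,(254,248),t,(372,291.5)))
E
```

```text
[[316.15137 296.7081 ]
 [328.273   219.93784]
 [433.80005 236.6    ]
 [421.6784  313.37027]]
[[ 467.   61.  121.]
 [ 685.   27.  121.]
 [ 638. -273.  121.]
 [ 421. -236.  121.]]
220.54334715339337 -8.848832610948923
304.1686175730541 -98.90578250215593
220.58633651870042 170.24709216481727
300.6881282477972 81.09059922905267
[480.21175525 -93.70991807 153.        ] [482.76695075 -92.54400174 150.40493295]
```

View pics/k.png

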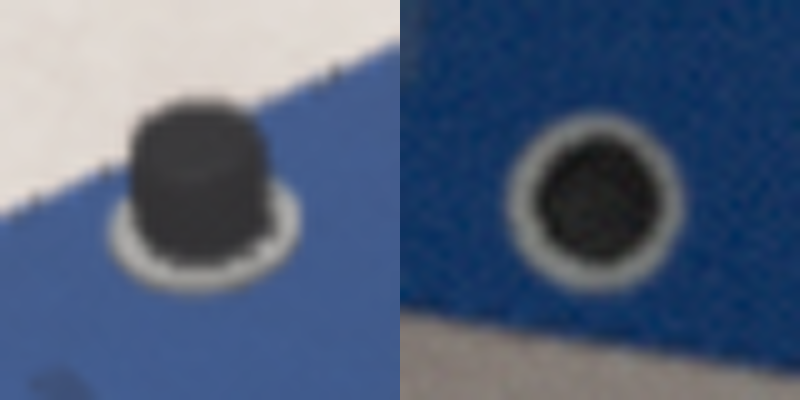

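Triangulation puts the knob top at about (482, -92.5, 151), against a nominal height of 153. The machine yaw is about -9.3° and the hinge is near (664, -122, 117). These agree with each other, so I'll move above the knob.

```bash
python3 -m crank '{"moves":[{"linear":[-0.03,-0.0256,0],"delta_rot":[0,0,0],"claw":1},{"linear":[-0.03,-0.0256,0],"delta_rot":[0,0,0],"claw":1},{"linear":[-0.03,-0.0256,0],"delta_rot":[0,0,0],"claw":1},{"linear":[-0.03,-0.0256,0],"delta_rot":[0,0,0],"claw":1},{"linear":[-0.03,-0.0256,0],"delta_rot":[0,0,0],"claw":1},{"linear":[-0.03,-0.0256,0],"delta_rot":[0,0,0],"claw":1},{"linear":[-0.03,-0.0256,0],"delta_rot":[0,0,0],"claw":1},{"linear":[-0.03,-0.0256,0],"delta_rot":[0,0,0],"claw":1}]}'
python3 -m crank '{"moves":[{"linear":[-0.03,-0.0256,0],"delta_rot":[0,0,0],"claw":1},{"linear":[-0.03,-0.0256,0],"delta_rot":[0,0,0],"claw":1},{"linear":[-0.03,-0.0256,0],"delta_rot":[0,0,0],"claw":1},{"linear":[-0.03,-0.0256,0],"delta_rot":[0,0,0],"claw":1},{"linear":[-0.03,-0.0256,0],"delta_rot":[0,0,0],"claw":1},{"linear":[-0.03,-0.0256,0],"delta_rot":[0,0,0],"claw":1},{"linear":[-0.03,-0.0256,0],"delta_rot":[0,0,0],"claw":1},{"linear":[0,0,0],"delta_rot":[0,0,0],"claw":1}]}'
python3 - <<'E'
from h import *
s=readout.get_state();print(s["ee_pos"],s["joint_pos"],s["contact_force"]);R=s["orientation"];print(R)
a=optics.get_image("scene");t=optics.get_image("top")
X=tri(a,(253.7,248.3),t,(371.3,291.4));print(X,R.T@(np.r_[X[:2],128]-s["ee_pos"]))
cv2.imwrite("pics/above.png",np.hstack([cv2.resize(i,(400,400)) for i in(a["img"][170:290,194:314],t["img"][232:352,312:432])]))
E
```

```text
clock: 1.2
ee_pos: [351.1, 191.3, 231.3]
orientation: [[-0.911, 0.413, 0.0], [0.413, 0.911, 0.0], [-0.0, 0.0, -1.0]]
contact_force: [0.5, 0.6, 0.9]
finger_gap: 85.0
grasp_force: 0.0
clock: 2.2
ee_pos: [468.3, -59.2, 230.6]
orientation: [[-0.909, 0.416, -0.001], [0.416, 0.909, 0.0], [0.001, -0.0, -1.0]]
contact_force: [-0.0, 0.2, 0.1]
finger_gap: 85.4
grasp_force: 0.0
[468.31299645 -59.24757675 230.64348454] [-1.16873651e+01 -5.59168868e+00  8.87779340e+01 -1.07949114e-02
  9.68830812e+01 -7.71134681e+01] [-0.04746724  0.1576091   0.14940108]
[[-9.09415626e-01  4.15886672e-01 -1.22278252e-03]
 [ 4.15886913e-01  9.09416336e-01  6.19359407e-05]
 [ 1.13777674e-03 -4.52213738e-04 -9.99999250e-01]]
[482.3262412  -91.64828493 148.7543344 ] [-26.33567964 -23.59139479 102.62426569]
```

View pics/above.png

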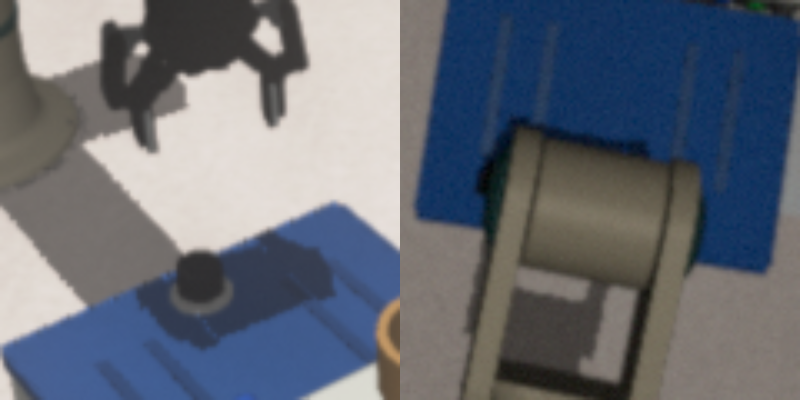

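The left half shows the open fingers above and in front of the knob. The top camera is blocked by the arm. Next I'll centre over the knob, descend and grip.

```bash
python3 -m crank '{"moves":[{"linear":[-0.0132,-0.0118,0],"delta_rot":[0,0,0],"claw":1},{"linear":[-0.0132,-0.0118,0],"delta_rot":[0,0,0],"claw":1},{"linear":[0,0,0.025],"delta_rot":[0,0,0],"claw":1},{"linear":[0,0,0.025],"delta_rot":[0,0,0],"claw":1},{"linear":[0,0,0.025],"delta_rot":[0,0,0],"claw":1},{"linear":[0,0,0.0185],"delta_rot":[0,0,0],"claw":1},{"linear":[0,0,0.009],"delta_rot":[0,0,0],"claw":1},{"linear":[0,0,0],"delta_rot":[0,0,0],"claw":1}]}'
python3 -m crank '{"moves":[{"linear":[0,0,0],"delta_rot":[0,0,0],"claw":0.3},{"linear":[0,0,0],"delta_rot":[0,0,0],"claw":0.3},{"linear":[0,0,0],"delta_rot":[0,0,0],"claw":0.2},{"linear":[0,0,0],"delta_rot":[0,0,0],"claw":0.2},{"linear":[0,0,0],"delta_rot":[0,0,0],"claw":0},{"linear":[0,0,0],"delta_rot":[0,0,0],"claw":0},{"linear":[0,0,0],"delta_rot":[0,0,0],"claw":0},{"linear":[0,0,0],"delta_rot":[0,0,0],"claw":0}]}'
python3 - <<'E'
from h import *
s=readout.get_state();print(s["joint_pos"],s["ft_torque"])
a=optics.get_image("scene")
cv2.imwrite("pics/grip.png",cv2.resize(a["img"][200:290,194:314],(800,600)))
E
```

```text
clock: 3.3
ee_pos: [482.3, -90.1, 128.5]
orientation: [[-0.911, 0.413, -0.001], [0.413, 0.911, 0.0], [0.001, -0.0, -1.0]]
contact_force: [0.1, -0.1, 0.8]
finger_gap: 85.2
grasp_force: 0.0
clock: 4.3
ee_pos: [481.7, -93.3, 130.7]
orientation: [[-0.91, 0.415, -0.001], [0.415, 0.91, -0.007], [-0.002, -0.007, -1.0]]
contact_force: [-9.8, -13.0, 9.4]
finger_gap: 32.6
grasp_force: 59.1
[-15.0429037    0.61335994  94.28542402  -0.40097389  85.03583846
 -80.47201194] [-2.2413989   1.60685991 -0.02844504]
```

View pics/grip.png

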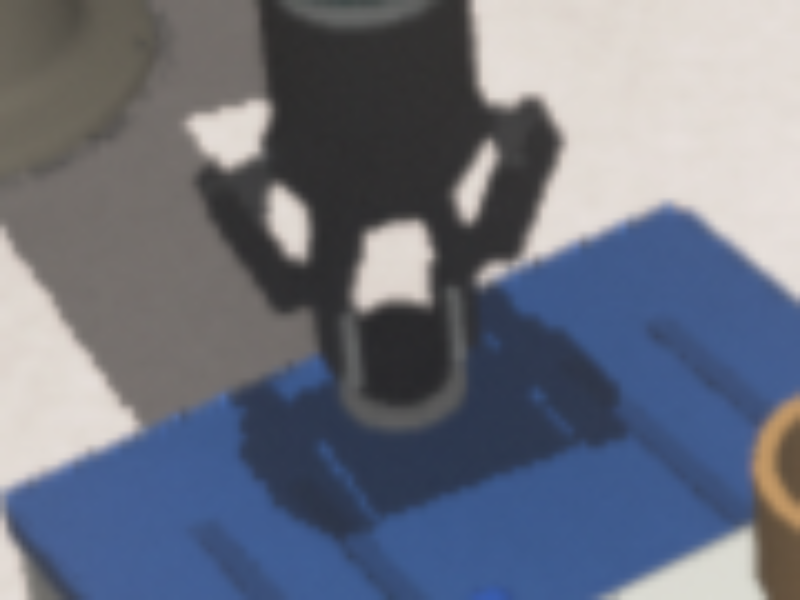

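The pads are seated on both sides of the knob. The offset of about 3 mm gives roughly 5 N/mm of compliance. I'll recentre the command and tug gently.

```bash
python3 -m crank '{"moves":[{"linear":[-0.0008,-0.003,-0.002],"delta_rot":[0,0,0],"claw":0},{"linear":[0,0,-0.001],"delta_rot":[0,0,0],"claw":0},{"linear":[0,0,-0.002],"delta_rot":[0,0,0],"claw":0},{"linear":[0,0,-0.002],"delta_rot":[0,0,0],"claw":0},{"linear":[0,0,-0.001],"delta_rot":[0,0,0],"claw":0},{"linear":[0,0,-0.001],"delta_rot":[0,0,0],"claw":0},{"linear":[0,0,0],"delta_rot":[0,0,0],"claw":0},{"linear":[0,0,0],"delta_rot":[0,0,0],"claw":0}]}'; python3 -c "
from h import *
s=readout.get_state();print(s['ft_torque'],s['joint_pos'])"
```

```text
clock: 5.35
ee_pos: [482.1, -93.7, 137.3]
orientation: [[-0.911, 0.413, 0.001], [0.413, 0.911, -0.002], [-0.001, -0.002, -1.0]]
contact_force: [3.5, -6.7, -6.8]
finger_gap: 31.9
grasp_force: 60.0
[-1.19124497 -0.34275782 -0.03781048] [-15.24556578   0.36591688  93.75650759  -0.10134735  85.8194314
 -80.82657859]
```

```bash
python3 -m crank '{"moves":[{"linear":[0,0,-0.001],"delta_rot":[0,0,0],"claw":0},{"linear":[0,0,-0.001],"delta_rot":[0,0,0],"claw":0},{"linear":[0,0,-0.001],"delta_rot":[0,0,0],"claw":0},{"linear":[0,0,-0.001],"delta_rot":[0,0,0],"claw":0},{"linear":[0,0,0],"delta_rot":[0,0,0],"claw":0},{"linear":[0,0,0],"delta_rot":[0,0,0],"claw":0},{"linear":[0,0,0],"delta_rot":[0,0,0],"claw":0},{"linear":[0,0,0],"delta_rot":[0,0,0],"claw":0}]}'
python3 - <<'E'
from h import *
s=readout.get_state();print(s['ft_torque'],s['joint_pos'])
a=optics.get_image("scene")
cv2.imwrite("pics/tug.png",cv2.resize(a["img"][200:290,194:314],(800,600)))
E
```

```text
clock: 6.35
ee_pos: [482.7, -93.8, 141.2]
orientation: [[-0.911, 0.413, 0.002], [0.413, 0.911, -0.002], [-0.003, -0.001, -1.0]]
contact_force: [8.8, -6.3, -8.4]
finger_gap: 32.6
grasp_force: 60.2
[-1.31550067 -0.82605241  0.03361879] [-15.24260253   0.20488222  93.45471005  -0.10305777  86.19781005
 -80.82399742]
```

View pics/tug.png

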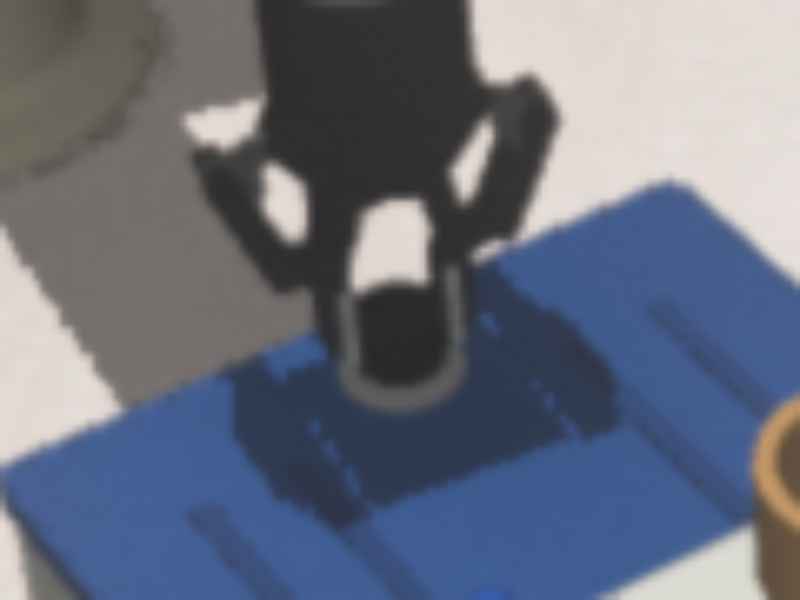

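The cover came up: it rose about 10.5 mm (0.057 rad), well past the 3 mm of play, with only about 8 N of pull. It is free, so no twisting is needed. Now I'll lift along the hinge arc, tilting the tool with the cover.

```bash
python3 -m crank '{"moves":[{"linear":[0,0,0],"delta_rot":[0.8,2.9,0],"claw":0},{"linear":[-0.0006,0.0002,-0.0064],"delta_rot":[0.52,1.93,0],"claw":0},{"linear":[-0.0006,0.0002,-0.0064],"delta_rot":[0.52,1.93,0],"claw":0},{"linear":[-0.0006,0.0002,-0.0064],"delta_rot":[0.52,1.93,0],"claw":0},{"linear":[-0.0006,0.0002,-0.0064],"delta_rot":[0.52,1.93,0],"claw":0},{"linear":[-0.0006,0.0002,-0.0064],"delta_rot":[0.52,1.93,0],"claw":0},{"linear":[0,0,0],"delta_rot":[0,0,0],"claw":0},{"linear":[0,0,0],"delta_rot":[0,0,0],"claw":0}]}'; python3 -c "
from h import *
s=readout.get_state();print(s['ft_torque'],s['joint_pos'])"
```

```text
clock: 7.4
ee_pos: [489.3, -94.7, 172.6]
orientation: [[-0.886, 0.407, -0.221], [0.41, 0.912, 0.034], [0.216, -0.06, -0.975]]
contact_force: [2.8, -8.2, -5.4]
finger_gap: 31.9
grasp_force: 60.7
[-1.09825852 -0.62630443  0.30268762] [-14.48211229  10.44246127  79.7151479   -1.30317269 102.71646309
 -80.19552682]
```

```bash
python3 -m crank '{"moves":[{"linear":[-0.0006,0.0002,-0.0064],"delta_rot":[0.52,1.93,0],"claw":0},{"linear":[-0.0006,0.0002,-0.0064],"delta_rot":[0.52,1.93,0],"claw":0},{"linear":[-0.0006,0.0002,-0.0064],"delta_rot":[0.52,1.93,0],"claw":0},{"linear":[-0.0006,0.0002,-0.0064],"delta_rot":[0.52,1.93,0],"claw":0},{"linear":[-0.0006,0.0002,-0.0064],"delta_rot":[0.52,1.93,0],"claw":0},{"linear":[-0.0006,0.0002,-0.0064],"delta_rot":[0.52,1.93,0],"claw":0},{"linear":[-0.0006,0.0002,-0.0064],"delta_rot":[0.52,1.93,0],"claw":0},{"linear":[0,0,0],"delta_rot":[0,0,0],"claw":0}]}'; python3 -c "
from h import *
s=readout.get_state();print(s['ft_torque'],s['joint_pos'])"
```

```text
clock: 8.4
ee_pos: [507.5, -97.6, 213.5]
orientation: [[-0.806, 0.386, -0.449], [0.398, 0.915, 0.072], [0.438, -0.121, -0.891]]
contact_force: [-3.8, -7.2, -3.4]
finger_gap: 31.9
grasp_force: 60.8
[-1.14506708 -0.07843672  0.62018596] [-13.81184734  23.40489887  62.107468    -2.50727281 121.4328933
 -80.1296745 ]
```

```bash
python3 -m crank '{"moves":[{"linear":[-0.0006,0.0002,-0.0064],"delta_rot":[0.52,1.93,0],"claw":0},{"linear":[-0.0006,0.0002,-0.0064],"delta_rot":[0.52,1.93,0],"claw":0},{"linear":[-0.0006,0.0002,-0.0064],"delta_rot":[0.52,1.93,0],"claw":0},{"linear":[-0.0006,0.0002,-0.0064],"delta_rot":[0.52,1.93,0],"claw":0},{"linear":[-0.0006,0.0002,-0.0064],"delta_rot":[0.52,1.93,0],"claw":0},{"linear":[-0.0006,0.0002,-0.0064],"delta_rot":[0.52,1.93,0],"claw":0},{"linear":[-0.0006,0.0002,-0.0064],"delta_rot":[0.52,1.93,0],"claw":0},{"linear":[0,0,0],"delta_rot":[0,0,0],"claw":0}]}'; python3 -c "
from h import *
s=readout.get_state();print(s['ft_torque'],s['joint_pos'])"
```

```text
clock: 9.4
ee_pos: [535.0, -101.9, 248.8]
orientation: [[-0.675, 0.351, -0.649], [0.377, 0.92, 0.106], [0.634, -0.173, -0.754]]
contact_force: [-4.6, -9.4, 0.8]
finger_gap: 31.9
grasp_force: 60.9
[-1.20176685  0.20645968  1.12626888] [-13.30406312  38.73875921  41.6044452   -4.18218555 140.5926423
 -81.00576923]
```

```bash
python3 -m crank '{"moves":[{"linear":[0,0,0],"delta_rot":[0,0,0],"claw":0},{"linear":[0,0,0],"delta_rot":[0,0,0],"claw":0},{"linear":[0,0,0],"delta_rot":[0,0,0],"claw":0},{"linear":[0,0,0],"delta_rot":[0,0,0],"claw":0},{"linear":[0,0,0],"delta_rot":[0,0,0],"claw":0},{"linear":[0,0,0],"delta_rot":[0,0,0],"claw":0},{"linear":[0,0,0],"delta_rot":[0,0,0],"claw":0},{"linear":[0,0,0],"delta_rot":[0,0,0],"claw":0}]}'
python3 - <<'E'
from h import *
a=optics.get_image("scene");cv2.imwrite("pics/end.png",a["img"])
print(np.abs(readout.get_state()["qd"]).max())
E
```

```text
clock: 10.4
ee_pos: [534.9, -101.9, 248.8]
orientation: [[-0.676, 0.352, -0.647], [0.377, 0.92, 0.106], [0.633, -0.173, -0.755]]
contact_force: [-3.1, -9.6, -1.9]
finger_gap: 32.3
grasp_force: 60.9
0.08527029553711508
```

View pics/end.png

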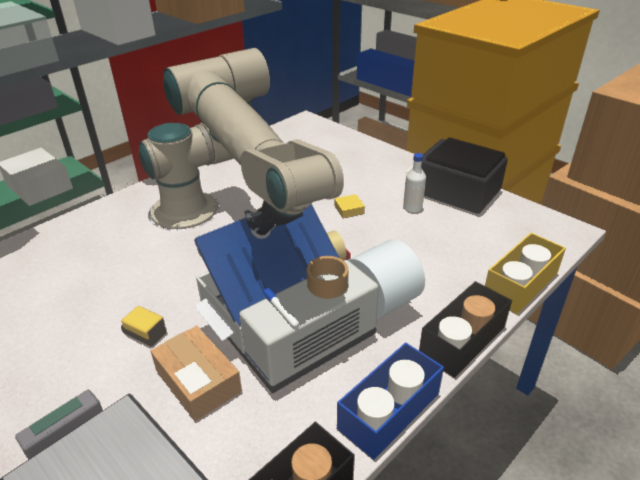

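The cover stands open at about 41°, with its edge around (200,235) to (315,205). The gripper is still on the knob near (262,218), and the tape roll, marker and other items have not moved.

```bash
python3 -c "
from workcell import robot
print(robot.job_done())"
```

```text
the job is handed in; nothing more can be done
None
```

The cover was not caught: it came up on a gentle tug, so I lifted it without twisting the knob to about 41° (0.72 rad); the gripper is still holding it open, the other things look unmoved in the last picture, and the job is handed in, with no verdict returned.

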